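# Turn a brass blank over on the ramp edge

### The job

Turn over the large brass blank with the single round hole, so that its back can be worked on: pick it up, hold it level above the upper edge of the steel ramp on the wooden turning stand, its length pointing out over the blue-lined tray and rather more than half of it beyond the edge, and let go, so that the edge tips it over and it lands upside down, lying flat in the tray. Do not turn it over with the gripper or touch it again once it has tipped, and leave the other two brass blanks where they lie.

Things in the scene. Friction and masses are not known exactly. Their poses are not given: they have to be found in the camera images.
- holed_blank: Pale brass blank, four-sided, one large round hole: 49 mm along its x, 75 mm along its y, 7 mm thick (acts as a flat box), 14 to 25 g. Origin: centre of its underside. Lies flat on the bench, face up (z up); turned over, z points down and the origin is on top. Pick it by the long edges (fingers closing along its x), fingertips almost on the bench.
- turning_stand: Fixed wooden tray, 203 x 116 mm, with a 70 mm wide steel ramp at its rear that rises at 50 degrees toward -x to a free upper edge 120 mm high. Origin: on the bench below the middle of that edge; z up, y along the edge, -x out over the tray (toward the robot). Tray: x -0.135 to 0.068, y -0.058 to 0.058; walls 34 mm high, 6 mm thick; floor at z 0.008, blue in front; open under the ramp.
- ramp_edge (a point): Middle of the ramp's free upper edge (a brass bead), top at z 0.120, axes as the stand's; the edge runs 35 mm either way along y. The holed blank let go level above it, its length along x, turns over into the tray if its centre is 5 to 30 mm out on the -x side (18 is best) and within 15 mm in y; falls of 10 to 80 mm will do (30 is good). With its centre behind the edge it slides down unturned.
- two_hole_blank: Bystander: narrower brass blank with two holes, 38 x 70 x 7 mm, lying flat on the bench. Origin: centre of its underside, z up.
- ring_blank: Bystander: small brass blank, an open rounded-triangle ring, 34 x 34 x 7 mm, lying flat on the bench. Origin: centre of its underside, z up.
Things that resemble listed ones, but are neither listed nor needed, are in the scene too. Leave any turquoise look-alike of the holed_blank alone.

How it is judged:
On the way:
1. the holed blank is held level above the ramp's upper edge, its centre on the tray side of it (x of holed_blank in the frame of turning_stand between -0.045 and 0.005 m and y of holed_blank in the frame of turning_stand between -0.03 and 0.03 m and z of holed_blank in the frame of turning_stand above 0.122 m and angle between holed_blank's own z axis and vertical below 0.35 rad and contact force between holed_blank and the fingers above 0.1 N), for 0.1 s.
At the end, for the whole second after the job is handed in: The holed blank lies upside down and flat (within about 14 degrees) on the floor of the stand's tray, at rest and released; the other two blanks are within 30 mm of where they started (angle between holed_blank's own z axis and vertical above 2.9 rad and x of holed_blank in the frame of turning_stand between -0.135 and 0.068 m and y of holed_blank in the frame of turning_stand between -0.058 and 0.058 m and z of holed_blank in the frame of turning_stand between 0 and 0.03 m and linear speed of holed_blank below 0.02 m/s and angular speed of holed_blank below 0.1 rad/s and contact force between holed_blank and the fingers below 0.05 N and distance of each of two_hole_blank, ring_blank from where it was at the start of the episode below 0.03 m); the robot touches nothing.
It fails at once if the robot touches the holed blank after it has tipped by more than 60 degrees (turning it with the gripper, or touching it once it has tipped) (angle between holed_blank's own z axis and vertical above 1.05 rad and (contact force between holed_blank and the fingers above 0.3 N or contact force between holed_blank and the arm above 0.3 N)).
It fails at once if another blank is moved by more than 30 mm (distance of any of two_hole_blank, ring_blank from where it was at the start of the episode above 0.03 m).
It also fails if it takes over 37 s, if anything falls off the work surface, if the arm or the gripper's body presses on something with over 40 N, if the wrist force passes 120 N, or if a joint passes its speed limit or range.

### The arm

A 7-joint arm with a two-finger parallel gripper is mounted at the origin on a cart in front of the work surface, level with it; the furniture and walls round the work are solid. World frame = base frame: x ahead of the robot, y to its left, z up, the work surface at z = 0. Lengths are in m, angles in rad, forces in N, time in s.
With the tool pointing down it reaches from about 0.4 to 0.925 m from the base axis. Payload 5.6 kg.
Tool frame: the origin (TCP) lies on the centre line of the jaws, within the pads' length; the fingertips stand 19 mm ahead of it and the grasp point (between the pads) is the TCP; z points along the fingers, y is the line along which they close (so a half turn about z gives the same grasp; the last joint's range is limited). The gripper opens to 85 mm and grips with 20 to 120 N. Pads are 22 mm wide; open, the fingers measure 114 mm over their backs; the gripper's body (76 mm by 85 mm) begins 54 mm behind the grasp point. The pads swing forward as they close: fully open they stand 13 mm farther back than shut.
Start: joints at [-1.206, 0.468, -0.012, 1.603, 0.006, 1.071, -0.056], TCP at [0.258, 0.597, 0.25] pointing down, gripper open.
Joint ranges: [-2.53, 2.53], [-0.31, 2.02], [-1.57, 1.55], [0.28, 2.44], [-1.29, 4.43], [0.15, 1.84], [-2.92, 2.92]. Speed limits (rad/s): [2.57, 2.57, 3.14, 3.14, 3.14, 3.14, 3.14].

### API

Orientations are given as a unit quaternion [w, x, y, z].
In Python, from bench import arm, grab_frame, find_in gives the robot as it stands.
- The arm moves only by the shell command python3 -m handwheel 'ROWS' [OPENING] [FORCE]. ROWS is JSON, a list of rows, each a list of 6 numbers: the shift along the tool's x, y, z scaled (see below), then the turn, a rotation vector about the tool's x, y, z scaled (see below). In form: [[dx, dy, dz, rx, ry, rz], ...]. A call has 1 to 10 rows; each row shifts and turns the commanded pose from where the row before left it, along the tool's axes as they then stand; what a row does not reach is not made up. The controller multiplies each number of a shift by 250 mm and each number of a turn by 5 degrees. A row lasts 1/10 s, in which the tool goes at most 50 mm and 8.59 degrees, less where a joint would pass 70% of its speed; a pose out of reach is approached as far as the arm can. A call with a number of a shift or a turn outside -1 to 1 is refused whole. A call with a gripper value outside its range is refused whole. OPENING is the opening, from 0 (shut) to 1 (fully open), set as the call begins (- or left out, the last holds). The fingers move at their own pace and stop on an object; FORCE is the grip in N (left out, the last holds). Time passes only in rows, so rows that do not move let the fingers close. It gives the time, the measured TCP pose, the force, the opening and the grip force at its end, in the units of the state.
- arm.state(): the state, without advancing time (a new reading comes with each control period).
- grab_frame(name): name is "scene" or "top" or "wrist"; returns a dict with "color" (420x560x3 uint8, red, green, blue), "z_map" (420x560 float32, m along the optical axis (not along the pixel's ray), 0 where there is no reading), "vertical_fov" (degrees; the focal length in pixels is half the picture's height over the tangent of half this angle, whatever the lens; pixels are square), "cx", "cy" (the principal point, pixels), "R" (3x3) and "t" (3): a world point X has camera coordinates R X + t. Camera axes: x right, y down, z forward; pixel columns grow to the right and rows downward; lengths in m; the calibration is good to about 2 mm. A picture is of the moment at which its call begins.
- arm.hand_in(): hands the job in; it is judged then, once.
Trained networks look in a picture, given as the dict that the camera call returned (one of the last four; its "shot" number tells which), for a name from the list of things; names that differ only in an ending like _2 or _b are one class to them, and where a whole thing is asked for, a point or a joint stands for the part that bears it (a point fixed in the world has none). Each returns a list of dicts, best first, with "p" (0 to 1); they miss things now and then, are a little off and sometimes report something else, mostly with a low value. They report only what shows in the picture. A call takes as long as a camera call. They do not tell look-alikes from the thing itself.
- find_in(picture, query): "rect" ([centre column, centre row, width, height] in pixels, round what is visible of it).
The state is a dict: "clock": time; "joint_positions": joint angles; "joint_velocities": joint speeds; "effort": joint torques, N m; "eef_pos": TCP position; "eef_rot": TCP orientation; "ft_force": force on the tool from outside, world axes, zero at the start; "wrist_torque": the same for the moment, N m; "opening": opening from 0.0 (shut) to 1.0 (fully open); "gripper_force": force on a finger pad.
Only numpy, scipy, OpenCV 4.12 (cv2) and the standard library are available. Lean on these libraries where they do the work, as an engineer would, in place of code of your own. Each camera call takes 0.05 s, during which the arm holds its last target. There are 200 camera calls.

## Working session

There is one attempt and no reset: what is moved stays moved. The work goes in short steps, Python scripts to look and compute and a shell command to move; the robot and the scene stay as the last step left them, time stands still between calls to the robot, and variables do not carry over. Pictures are saved under pics/ and viewed, at most 10 in all, crops included, and the job is handed in when it is done.

```bash
mkdir -p pics; cat > h.py <<'E'
import numpy as np, cv2
from bench import arm, grab_frame, find_in
def cloud(p):
    h,w=p["z_map"].shape; f=h/2/np.tan(np.radians(p["vertical_fov"])/2)
    v,u=np.mgrid[:h,:w]; z=p["z_map"]
    c=np.stack([(u-p["cx"])*z/f,(v-p["cy"])*z/f,z],-1)
    return (c-np.array(p["t"]))@np.array(p["R"])
def save(n,im): cv2.imwrite("pics/"+n+".png",cv2.cvtColor(im,cv2.COLOR_RGB2BGR))
E
python3 - <<'E'
from h import *
s=arm.state(); print(s["clock"],s["eef_pos"],s["eef_rot"],s["opening"])
ims=[]
for n in ["top","scene"]:
    p=grab_frame(n); X=cloud(p); ims.append(p["color"])
    np.savez(n+".npz",X=X,c=p["color"])
    for q in ["holed_blank","two_hole_blank","ring_blank","turning_stand"]:
        for d in find_in(p,q)[:4]:
            r=d["rect"]; print(n,q,round(d["p"],2),np.round(r),np.round(X[int(r[1]),int(r[0])],3))
save("top",ims[0]); save("scene",ims[1])
E
```

```text
0.0 [0.25763495 0.59620296 0.24933766] [-1.27025584e-04  2.02521857e-01  9.79277356e-01 -8.60454215e-04] 0.9989839375967178
top holed_blank 0.88 [390. 187.  22.  32.] [ 0.546 -0.333  0.001]
top holed_blank 0.73 [316. 229.  25.  33.] [ 0.458 -0.149 -0.004]
top holed_blank 0.4 [193. 224.  56.  90.] [0.49  0.135 0.01 ]
top two_hole_blank 0.5 [338. 181.  22.  30.] [ 0.571 -0.213 -0.001]
top ring_blank 0.5 [375. 227.   9.  17.] [ 0.451 -0.286  0.001]
top turning_stand 0.7 [193. 226.  57.  86.] [0.488 0.135 0.009]
scene holed_blank 0.91 [378. 280.  30.  23.] [ 0.559 -0.329  0.002]
scene holed_blank 0.6 [280. 259.  23.  19.] [ 0.459 -0.136  0.002]
scene holed_blank 0.15 [340. 255.  25.  11.] [ 0.572 -0.214  0.006]
scene two_hole_blank 0.59 [339. 254.  26.  11.] [ 0.572 -0.214  0.006]
scene two_hole_blank 0.46 [221. 201.  87.  68.] [0.524 0.178 0.027]
scene ring_blank 0.56 [329. 286.  19.   6.] [ 0.46  -0.279  0.006]
scene turning_stand 0.76 [218. 201.  89.  67.] [0.518 0.184 0.027]
```

View pics/top.png

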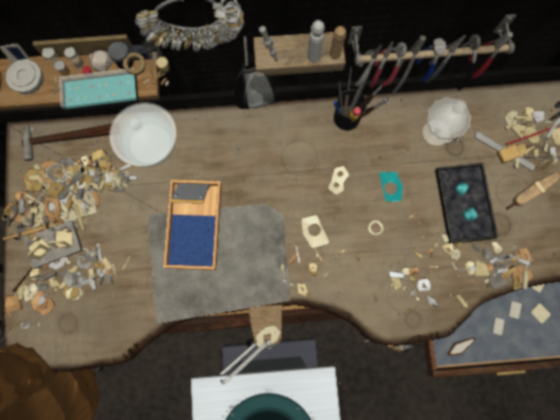

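View pics/scene.png

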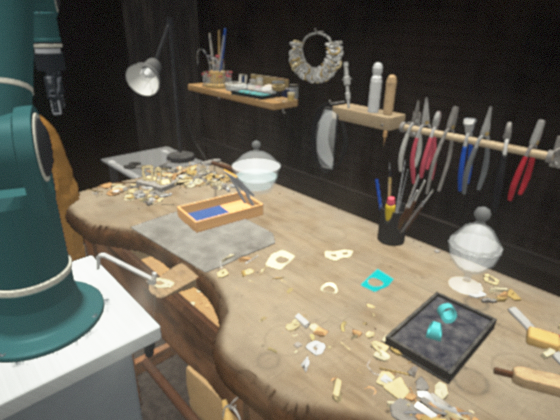

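Top view: the brass single-hole blank is at (316,232), the two-hole at (338,180), the ring at (375,228), and the tray at (193,225) with the steel ramp at its top end (190,190). 
Could be mistaken for the target: turquoise holed look-alike (390,187), two-hole blank (338,180), ring (375,228). I choose the pale brass one at (316,232).

```bash
python3 - <<'E'
from h import *
d=np.load("top.npz"); X,c=d["X"],d["c"]
# blank: pale pixels in crop, largest component, holes filled
def rect(u0,u1,v0,v1,zz):
    m=np.zeros(c.shape[:2],np.uint8); s=c[v0:v1,u0:u1].astype(int)
    m[v0:v1,u0:u1]=(s.min(-1)>140)
    cs,_=cv2.findContours(m,cv2.RETR_EXTERNAL,cv2.CHAIN_APPROX_NONE); k=max(cs,key=cv2.contourArea)
    return k
p=grab_frame("top"); f=210/np.tan(np.radians(p["vertical_fov"])/2); R,t=np.array(p["R"]),np.array(p["t"]); o=-R.T@t
def onz(uv,z):
    r=np.c_[(uv[:,0]-p["cx"])/f,(uv[:,1]-p["cy"])/f,np.ones(len(uv))]@R
    return o+r*((z-o[2])/r[:,2])[:,None]
print("cam",o)
k=rect(298,334,208,254,0)[:,0].astype(float); W=onz(k,0.007)
print("blank",cv2.minAreaRect((W[:,:2]*1000).astype(np.float32)),W[:,2].mean())
# tray
reg=np.zeros(c.shape[:2],bool); reg[170:280,155:230]=1
P=X[reg]; P=P[P[:,0]>0.3]
w=P[(P[:,2]>.026)&(P[:,2]<.042)]; print("walls",len(w),cv2.minAreaRect((w[:,:2]*1000).astype(np.float32)))
h=P[P[:,2]>.1]; print("edge",len(h),h.min(0),h.max(0),h.mean(0)); print("zmax",P[:,2].max())
e=P[P[:,2]>.112]; print(np.round(e[:20],3))
big=cv2.hconcat([cv2.resize(c[205:260,290:345],(400,400),interpolation=2),cv2.resize(c[175:275,145:245],(400,400),interpolation=2)])
save("crop",big)
E
```

```text
cam [ 0.27675043 -0.0438588   1.16765019]
blank ((451.3152160644531, -141.356689453125), (75.63856506347656, 46.33548355102539), 18.69537925720215) 0.006999999999999895
walls 797 ((489.06280517578125, 134.6949462890625), (117.6307144165039, 203.4477081298828), 83.30377960205078)
edge 259 [0.51385042 0.0938339  0.10009441] [0.54240791 0.16468062 0.12353332] [0.52758418 0.12960351 0.11245439]
zmax 0.12353332421938581
[[0.533 0.159 0.114]
 [0.532 0.144 0.113]
 [0.529 0.108 0.113]
 [0.531 0.163 0.114]
 [0.531 0.161 0.114]
 [0.53  0.159 0.115]
 [0.53  0.157 0.114]
 [0.53  0.152 0.114]
 [0.53  0.15  0.115]
 [0.53  0.148 0.114]
 [0.53  0.146 0.113]
 [0.529 0.138 0.113]
 [0.529 0.135 0.113]
 [0.529 0.133 0.113]
 [0.528 0.131 0.113]
 [0.528 0.125 0.112]
 [0.528 0.123 0.113]
 [0.527 0.116 0.113]
 [0.527 0.114 0.112]
 [0.527 0.11  0.112]]
```

View pics/crop.png

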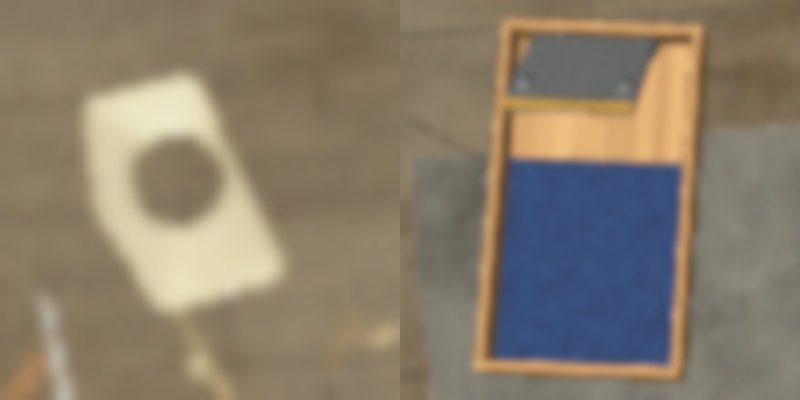

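Crop: target is a one-hole, pale brass quadrilateral (confirmed), size about 49×76 mm, at (0.451,−0.141), long axis +18.7°. The tray fits 117×203 mm with yaw −6.7°, so the stand origin is about (0.522,0.131). Moving to above the blank.

```bash
python3 -m handwheel '[[-0.184,0.08,0,0,0,0],[-0.184,0.08,0,0,0,0],[-0.101,-0.171,0,0,0,0],[-0.101,-0.171,0,0,0,0],[-0.101,-0.171,0,0,0,0],[-0.101,-0.171,0,0,0,0],[-0.101,-0.171,0,0,0,0],[-0.101,-0.171,0,0,0,0],[-0.101,-0.171,0,0,0,0],[-0.101,-0.171,0,0,0,0]]' 1
python3 -m handwheel '[[-0.101,-0.171,0,0,0,0],[-0.101,-0.171,0,0,0,0],[-0.101,-0.171,0,0,0,0],[-0.101,-0.171,0,0,0,0],[-0.101,-0.171,0,0,0,0],[-0.101,-0.171,0,0,0,0],[-0.101,-0.171,0,0,0,0],[0,0,0,0,0,-1],[0,0,0,0,0,-1],[0,0,0,0,0,-1]]'
python3 -m handwheel '[[0,0,0,0,0,-1],[0,0,0,0,0,-1],[0,0,0,0,0,-1],[0,0,0,0,0,-1],[0,0,0,0,0,-1],[0,0,0,0,0,-0.4],[0,0,0,0,0,0],[0,0,0,0,0,0]]'
python3 - <<'E'
from h import *
from scipy.spatial.transform import Rotation as Ro
s=arm.state(); M=Ro.from_quat(s["eef_rot"],scalar_first=True).as_matrix(); print(s["clock"],s["eef_pos"],np.round(M,3).tolist())
p=grab_frame("wrist"); X=cloud(p); np.savez("wrist.npz",X=X,c=p["color"])
print(p["vertical_fov"],[ (d["p"],d["rect"]) for d in find_in(p,"holed_blank")])
save("wrist1",p["color"])
E
```

```text
clock: 1.55
eef_pos: [0.4076, 0.2009, 0.2507]
eef_rot: [0.0, 0.202, 0.979, 0.0]
ft_force: [0.6, -0.7, -0.2]
opening: 0.999
gripper_force: 0.0
clock: 2.55
eef_pos: [0.4511, -0.1425, 0.2504]
eef_rot: [0.0, 0.072, 0.997, 0.0]
ft_force: [-0.4, 0.9, -0.1]
opening: 1.005
gripper_force: 0.0
clock: 3.35
eef_pos: [0.4512, -0.142, 0.2504]
eef_rot: [0.0, -0.161, 0.987, -0.0]
ft_force: [0.1, -0.2, 0.2]
opening: 1.001
gripper_force: 0.0
3.35 [ 0.45118793 -0.14198981  0.25043146] [[-0.948, -0.319, 0.0], [-0.319, 0.948, 0.0], [-0.0, -0.0, -1.0]]
61.64033267804174 [(0.9, [277.3, 178.8, 48.4, 72.7]), (0.87, [82.1, 206.2, 43.4, 74.8])]
```

View pics/wrist1.png

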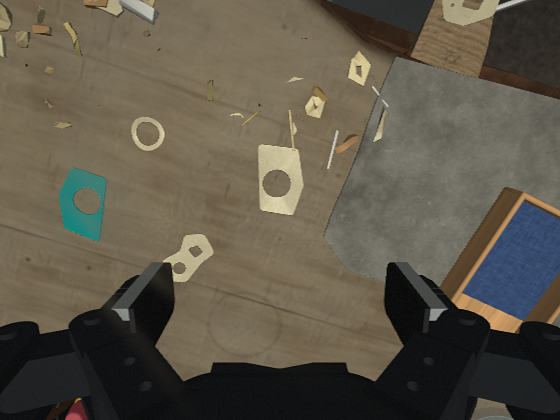

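Wrist view: the blank at (280,180) is already well aligned with the finger closing direction. The turquoise one (83,204) and the two-hole (190,258) are well clear. Refining.

```bash
python3 - <<'E'
from h import *
d=np.load("wrist.npz"); X,c=d["X"],d["c"]; 
m=np.zeros(c.shape[:2],np.uint8); m[143:222,250:312]=(c[143:222,250:312].min(-1)>130)
m=cv2.morphologyEx(m,cv2.MORPH_OPEN,np.ones((5,5)))
k=max(cv2.findContours(m,0,1)[0],key=cv2.contourArea); print(cv2.minAreaRect(k))
p=grab_frame("wrist"); f=210/np.tan(np.radians(p["vertical_fov"])/2); R,t=np.array(p["R"]),np.array(p["t"]); o=-R.T@t
uv=k[:,0]; r=np.c_[(uv[:,0]-p["cx"])/f,(uv[:,1]-p["cy"])/f,np.ones(len(uv))]@R
W=o+r*((.007-o[2])/r[:,2])[:,None]
print(cv2.minAreaRect((W[:,:2]*1000).astype(np.float32)), "depth z", np.median(X[m>0][:,2]))
for a in (15,17,19,21,23):
    a=np.radians(a); l=W[:,:2]@[np.cos(a),np.sin(a)]; s=W[:,:2]@[-np.sin(a),np.cos(a)]
    cl,cs=(l.max()+l.min())/2,(s.max()+s.min())/2
    print(np.degrees(a),np.ptp(l),np.ptp(s),np.cos(a)*cl-np.sin(a)*cs,np.sin(a)*cl+np.cos(a)*cs)
E
```

```text
((280.5, 179.5), (69.0, 43.0), 90.0)
((450.8919372558594, -141.25877380371094), (73.70092010498047, 45.42023468017578), 18.581052780151367) depth z 0.0031302107662760552
14.999999999999998 0.07243843929532118 0.04755373814914782 0.45118373614698737 -0.14187184926026308
17.0 0.07317874456191442 0.04612732576898884 0.4509925926596203 -0.14140193772312878
19.0 0.07393571961982404 0.045332955606170844 0.4508601556289988 -0.1412791126842427
21.0 0.07500668150783413 0.04595247864576357 0.4508481334462736 -0.14172877790212027
23.0 0.07598625930832048 0.04688677501519373 0.4509156447691998 -0.1422915904260692
```

```bash
python3 -m handwheel '[[0,0.004,0.2,0,0,0],[0,0,0.2,0,0,0],[0,0,0.2,0,0,0],[0,0,0.16,0,0,0],[0,0,0.1,0,0,0],[0,0,0.06,0,0,0],[0,0,0,0,0,0],[0,0,0,0,0,0]]' 1
python3 -m handwheel '[[0,0,0,0,0,0],[0,0,0,0,0,0],[0,0,0,0,0,0],[0,0,0,0,0,0],[0,0,0,0,0,0],[0,0,0,0,0,0],[0,0,0,0,0,0],[0,0,0,0,0,0],[0,0,0,0,0,0],[0,0,0,0,0,0]]' 0 30
python3 -m handwheel '[[0,0,-0.04,0,0,0],[0,0,-0.08,0,0,0],[0,0,-0.1,0,0,0],[0,0,0,0,0,0]]'
python3 - <<'E'
from h import *
p=grab_frame("wrist"); save("wrist2",p["color"])
E
```

```text
clock: 4.3
eef_pos: [0.451, -0.1412, 0.0205]
eef_rot: [-0.0, -0.162, 0.987, -0.0]
ft_force: [-0.1, -0.3, 0.1]
opening: 1.0
gripper_force: 0.0
clock: 5.3
eef_pos: [0.4516, -0.1411, 0.0216]
eef_rot: [0.001, -0.162, 0.987, -0.0]
ft_force: [-1.2, 1.3, 9.6]
opening: 0.559
gripper_force: 29.5
clock: 5.7
eef_pos: [0.4529, -0.1416, 0.0784]
eef_rot: [0.003, -0.162, 0.987, -0.001]
ft_force: [-0.4, -0.1, 0.1]
opening: 0.552
gripper_force: 30.8
```

View pics/wrist2.png

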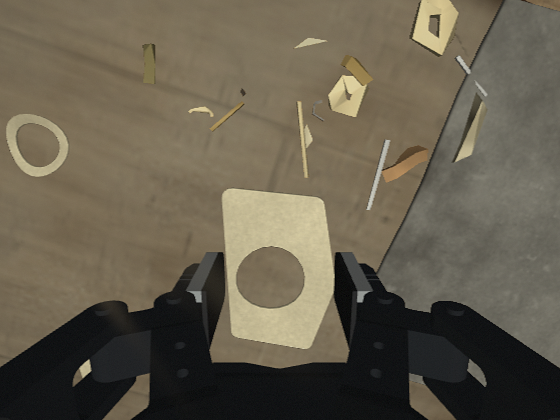

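The blank is held level between the pads (centre about (275,270)). Lift, carry, turn.

```bash
python3 -m handwheel '[[0,0,-0.16,0,0,0],[0,0,-0.16,0,0,0],[0,0,-0.16,0,0,0],[-0.078,0.139,0,0,0,0],[-0.078,0.139,0,0,0,0],[-0.078,0.139,0,0,0,0],[-0.078,0.139,0,0,0,0],[-0.078,0.139,0,0,0,0],[-0.078,0.139,0,0,0,0],[-0.078,0.139,0,0,0,0]]'
python3 -m handwheel '[[0,0,0,0,0,1],[0,0,0,0,0,1],[0,0,0,0,0,1],[0,0,0,0,0,1],[0,0,0,0,0,1],[0,0,0,0,0,0.1],[0,0,0,0,0,0],[0,0,0,0,0,0],[0,0,0,0,0,0]]'
python3 - <<'E'
from h import *
from scipy.spatial.transform import Rotation as Ro
s=arm.state(); M=Ro.from_quat(s["eef_rot"],scalar_first=True).as_matrix(); print(s["clock"],s["eef_pos"],np.round(M,3).tolist(),s["opening"])
p=grab_frame("wrist"); X=cloud(p); c=p["color"]; a=c.copy()
# edge/ stand as wrist sees it
P=X.reshape(-1,3); h=P[(P[:,2]>.095)&(P[:,2]<.126)&(P[:,0]>.45)&(P[:,0]<.6)&(P[:,1]>.05)&(P[:,1]<.22)]
print("edge",len(h), h.min(0) if len(h) else 0,h.max(0) if len(h) else 0)
q=P[(P[:,2]>.155)&(P[:,2]<.21)&(P[:,0]<.56)]; b=(c.reshape(-1,3).min(-1)>130)&(P[:,2]>.15)&(P[:,2]<.22)
B=P[b]; print("blank",len(B),np.median(B[:,2]),cv2.minAreaRect((B[:,:2]*1000).astype(np.float32)))
A=np.c_[B[:,:2]-B[:,:2].mean(0),np.ones(len(B))]; print("slopes",np.linalg.lstsq(A,B[:,2],rcond=None)[0])
save("wrist3",c)
E
```

```text
clock: 6.75
eef_pos: [0.502, 0.1347, 0.1947]
eef_rot: [-0.001, -0.162, 0.987, -0.0]
ft_force: [1.0, -0.4, -0.4]
opening: 0.552
gripper_force: 31.1
clock: 7.65
eef_pos: [0.5024, 0.133, 0.1952]
eef_rot: [-0.0, 0.059, 0.998, -0.0]
ft_force: [-0.5, -0.2, 0.4]
opening: 0.556
gripper_force: 31.1
7.65 [0.50238465 0.13304894 0.19518601] [[-0.993, 0.119, -0.0], [0.119, 0.993, -0.0], [0.0, -0.0, -1.0]] 0.5560665416351088
edge 1310 [0.51259964 0.09405158 0.09505809] [0.54325514 0.16367257 0.12118099]
blank 11741 0.17659977201595295 ((502.5052185058594, 129.99598693847656), (56.65287780761719, 72.51271057128906), 74.49226379394531)
slopes [-0.01599138  0.00454941  0.17723004]
```

View pics/wrist3.png

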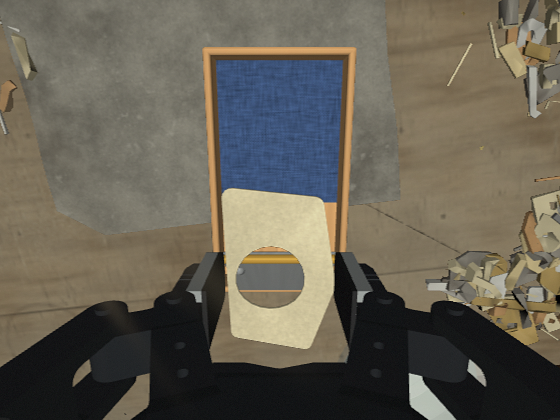

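Wrist view: the blank (275,270) is level across the brass edge (y≈258), lined up with the tray (210–350), and about 18–20 mm out. Lower to a ~30 mm fall, settle and release.

```bash
python3 -m handwheel '[[0,0,0.05,0,0,0],[0,0,0.04,0,0,0],[0,0,0,0,0,0],[0,0,0,0,0,0],[0,0,0,0,0,0],[0,0,0,0,0,0]]'
python3 -m handwheel '[[0,0,0,0,0,0],[0,0,0,0,0,0],[0,0,0,0,0,0],[0,0,0,0,0,0],[0,0,0,0,0,0],[0,0,0,0,0,0],[0,0,0,0,0,0],[0,0,0,0,0,0],[0,0,0,0,0,0],[0,0,0,0,0,0]]' 1
python3 -m handwheel '[[0,0,-0.1,0,0,0],[0,0,-0.2,0,0,0],[0,0,-0.1,0,0,0],[0,0,0,0,0,0],[0,0,0,0,0,0]]'
python3 - <<'E'
from h import *
p=grab_frame("wrist"); q=grab_frame("scene"); X=cloud(p); c=p["color"]; P=X.reshape(-1,3)
b=(c.reshape(-1,3).min(-1)>120)&(P[:,0]>.36)&(P[:,0]<.6)&(P[:,1]>.07)&(P[:,1]<.2)&(P[:,2]<.06)
B=P[b]; print(len(B),np.percentile(B[:,2],[5,50,95]) if len(B) else 0)
save("end",cv2.hconcat([cv2.resize(c[:,150:420],(400,600)),cv2.resize(q["color"][150:300,150:250],(400,600))]))
E
```

```text
clock: 8.3
eef_pos: [0.5027, 0.1331, 0.1731]
eef_rot: [0.0, 0.06, 0.998, 0.0]
ft_force: [-0.7, 0.5, -0.3]
opening: 0.554
gripper_force: 31.1
clock: 9.3
eef_pos: [0.5025, 0.1331, 0.1728]
eef_rot: [0.0, 0.06, 0.998, -0.0]
ft_force: [0.6, 0.4, -0.5]
opening: 0.998
gripper_force: 0.0
clock: 9.8
eef_pos: [0.5024, 0.1332, 0.2729]
eef_rot: [0.0, 0.06, 0.998, 0.0]
ft_force: [-0.2, -0.4, -1.2]
opening: 0.998
gripper_force: 0.0
2028 [0.00987003 0.01308781 0.01519153]
```

View pics/end.png

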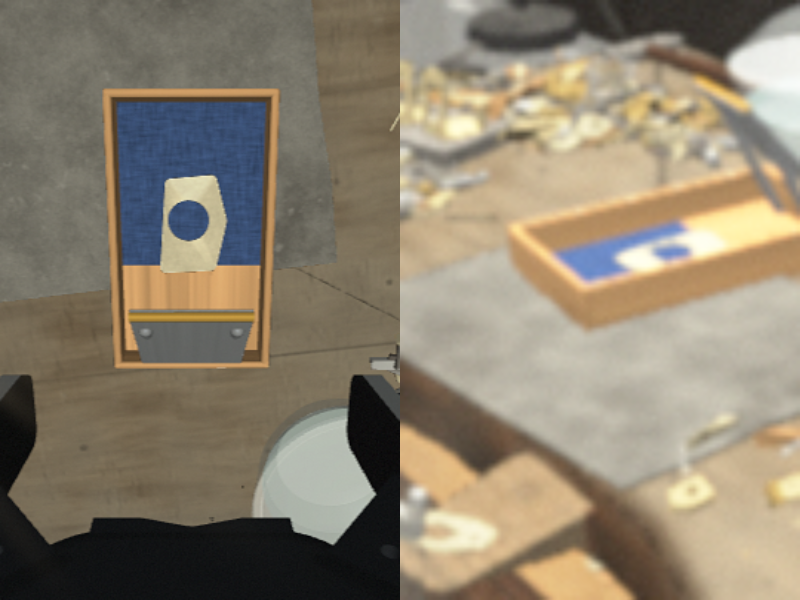

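The blank lies flat in the tray at (190,222) of the left half. Its outline is mirrored front to back: the narrow, slanted end is now away from the ramp and a different face shows, so it has turned over.

```bash
python3 -c "
from bench import arm
print(arm.hand_in())"
```

```text
the job is handed in; nothing more can be done
None
```

I let the holed blank go over the ramp edge; it tipped and, by the last camera view, lies upside down and flat in the tray. The other two blanks were not approached, and the job is handed in (no verdict was returned).

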